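# Lay a tall bottle back on its settling rest

## Robot

A 7-joint arm with a two-finger parallel gripper is mounted at the origin on a cart in front of the work surface, level with it; the furniture and walls round the work are solid. World frame = base frame: x ahead of the robot, y to its left, z up, the work surface at z = 0. Lengths are in m, angles in rad, forces in N, time in s.
With the tool pointing down it reaches from about 0.425 to 0.875 m from the base axis. Payload 4.7 kg.
Tool frame: the origin (TCP) lies at the very end of the fingers, on their centre line; the grasp point (between the pads) lies 19 mm behind it; z points along the fingers, y is the line along which they close (so a half turn about z gives the same grasp; the last joint's range is limited). The gripper opens to 87 mm and grips with 3 to 60 N. Pads are 19 mm wide; open, the fingers measure 117 mm over their backs; the gripper's body (75 mm by 190 mm) begins 51 mm behind the grasp point.
Start: joints at [1.32, 0.321, -0.07, 1.45, 0.023, 1.371, -0.057], TCP at [0.17, -0.627, 0.223] pointing down, gripper open.
Joint ranges: [-2.86, 2.86], [-0.3, 2.09], [-1.38, 1.24], [0.06, 2.45], [-1.56, 4.7], [0.09, 2.05], [-2.69, 2.69]. Speed limits (rad/s): [2.57, 2.57, 3.14, 3.14, 3.14, 3.14, 3.14].

## Interface

Orientations are given as a rotation vector (axis times angle).
In Python, from workcell import robot gives the robot as it stands.
- The arm moves only by the tool move_arm, never from a script. Its argument "plan" is one flat list of numbers, 7 for each row, row after row: the shift along the tool's x, y, z in parts of the range, where 1.0 means 600 mm, then the turn, a rotation vector about the tool's x, y, z in a scale on which 1.0 is 90 degrees, then the finger opening in mm, from 0 to 87. A call has 1 to 5 rows; each row is the pose to reach, as a shift and turn from the pose commanded when the call began, along the tool's axes at that moment; what a row does not reach only later rows make up. A row lasts 1/12 s, in which the tool goes at most 41.7 mm and 7.16 degrees, less where a joint would pass 70% of its speed; a pose out of reach is approached as far as the arm can. No shift or turn number may pass 1 either way. A call with a gripper value outside its range is refused whole. The fingers move at their own pace and stop on an object; the grip force is fixed at half the most. Time passes only in rows, so rows that repeat a pose let the fingers close. It gives the time, the measured TCP pose, the force, the opening and the grip force at its end, in the units of the state.
- robot.get_state(): the state, without advancing time (a new reading comes with each control period).
- robot.capture(name): name is "scene" or "top"; returns the picture (400x640x3 uint8, red, green, blue); there is no depth.
- robot.calibration(name): a dict with "K" (3x3 intrinsics, pixels), "world_to_cam" (4x4, takes a point from world to camera coordinates). Camera axes: x right, y down, z forward; pixel columns grow to the right and rows downward; lengths in m; the calibration is good to about 2 mm. A picture is of the moment at which its call begins. calibration takes no time and is no camera call.
- robot.finish_job(): hands the job in; it is judged then, once.
The state is a dict: "time_s": time; "joint_positions": joint angles; "joint_vel": joint speeds; "tau": joint torques, N m; "eef_pos": TCP position; "tool_rot": TCP orientation; "ft_force": force on the tool from outside, world axes, zero at the start; "torque": the same for the moment, N m; "grip_width": finger opening in m; "gripper_force": force on a finger pad.
Only numpy, scipy, OpenCV 4.12 (cv2) and the standard library are available. Lean on these libraries where they do the work, as an engineer would, in place of code of your own. Each camera call takes 0.05 s, during which the arm holds its last target. There are 200 camera calls.

## Task

The tall bottle stands upright on the foot pad of the sloping bottle rest. Without lifting or squeezing it, push its top over with the fingers and lower it slowly, keeping it supported all the way so that it never drops, until it lies on its side along the two sloping rails with its cap up the slope. Leave it lying there and leave the other things alone.

Things in the scene. Friction and masses are not known exactly. Their poses are not given: they have to be found in the camera images.
- tall_bottle: Tall white plastic bottle with a blue screw cap, closed, about 0.5 kg, standing on the rest. 160 mm tall; round body 68 mm in diameter up to about 115 mm, then a rounded shoulder; the cap, 46 mm in diameter, is the top 24 mm. Origin: centre of its underside; z up its axis; yaw arbitrary. Tipped about its foot edge it passes its balance at about 25 degrees and then falls by itself.
- cap_top (a point): Centre of the top of the tall bottle's cap, 160 mm from the underside on the axis.
- bottle_rest: Fixed sloping bottle rest of plastic and aluminium, base 190 x 84 mm. Origin: on the worktop under the middle of the pad where the bottle stands (to 2 mm); z up; +x: horizontal way the bottle is to tip. Pad 20 mm above the worktop. Heel plate behind the bottle at x = -40, top z = 50 mm. Side cheeks at y = +-35.5 mm: x -46 to 60, top z = 112 mm; on to x = 95, 70 mm.
- rest_foot (a point): Front edge of the bottle's foot, on the pad, about which it tips: x = 34, y = 0, z = 20 mm in the bottle rest's frame. A bottle on the rails has turned 65 degrees from upright about it. Two toe pegs 6 mm high, at x = 31, y = +-24.5 mm, stop the foot from sliding forward.
- clear_bottle: Bystander: white bottle with blue cap, smaller, 65 mm in diameter and 142 mm tall, standing on the worktop. Origin: centre of its underside.
- beaker: Bystander: small glass beaker, 54 mm wide, 69 mm tall. Origin: centre of its underside.
- timer: Bystander: flat bench timer 62 x 66 x 18 mm. Origin: centre of its underside.
- bulb: Bystander: red rubber bulb, 55 mm wide, 72 mm tall. Origin: centre of its underside.
- rail_end (a point): Midway between the upper ends of the two black rails (14 mm thick, at y = +-20 mm of the rest), on their centre line. They rise from just ahead of the foot towards the rest's +x at 25 degrees to the level. The lying bottle's cap overhangs these ends: its lowest edge about 98 mm above the worktop at x = 174 mm of the rest, with free space under and beyond it.
- chiller_corner (a point): Fixed obstacle: big beige chiller, 0.34 m high plus handles, to the right of the rest; its side next to the rest runs from its front corner at x = 0.504, y = -0.263 to x = 1.02, y = -0.19 m of the world. The point: top of that front corner.
- bath_corner (a point): Fixed obstacle: square water bath, 0.34 m high, x 0.49 to 0.83, y 0.28 to 0.60 m of the world, on the left between the arm's start and the work; pass in front of it or above it. The point: top of its front right corner.
- stirrer_beaker (a point): Fixed obstacle: overhead stirrer. Its blue motor head fills x 0.55 to 0.74, y -0.03 to 0.06, z 0.51 to 0.59 m of the world, to the left of the bottle rest; below it hang the shaft and a glass beaker about 110 mm wide and 150 mm tall at x = 0.636, y = 0.015; its post stands at x = 0.785, y = 0.025. The point: under that beaker's middle.
There are look-alikes about, which are no part of the job. What is shaped like the tall_bottle but green is not meant.

How it is judged:
By the outcome, as a careful person would: the job done as asked, in the order asked, and still so for the second after the job is handed in, with the robot touching nothing.
It also fails if it takes over 54 s, if anything falls off the work surface, if the arm or the gripper's body presses on something with over 40 N, if the wrist force passes 120 N, or if a joint passes its speed limit or range.

## Working session

There is one attempt and no reset: what is moved stays moved. The work goes in short steps, Python scripts to look and compute and a tool call to move; the robot and the scene stay as the last step left them, time stands still between calls to the robot, and variables do not carry over. Pictures are saved under pics/ and viewed, at most 10 in all, crops included, and the job is handed in when it is done.

Besides the shell and the picture viewer there is one more tool, called after "Call:" as a command line: name --argument value ..., lists and objects as JSON in quotes. move_arm: Moves the arm, as the interface text tells. Its arguments: {"type":"object","properties":{"plan":{"type":"array","items":{"type":"number"}}},"required":["plan"]}

```bash
ls; mkdir -p pics
python3 - <<'E'
from workcell import robot
import cv2,numpy as np
s=robot.get_state()
for k,v in s.items(): print(k,np.round(v,3))
for n in("scene","top"):
    im=robot.capture(n); cv2.imwrite(f"pics/{n}0.png",im[:,:,::-1])
    c=robot.calibration(n); print(np.round(c["K"],1).tolist(),np.round(c["world_to_cam"],3).tolist())
E
```

```text
pics
time_s 0.0
joint_positions [ 1.32   0.322 -0.07   1.452  0.023  1.371 -0.057]
joint_vel [ 0.001 -0.001 -0.     0.002 -0.001  0.001 -0.   ]
tau [-0.0000e+00 -4.9129e+01 -4.0400e-01 -3.1253e+01 -6.4000e-02  4.4000e-02
  0.0000e+00]
eef_pos [ 0.17  -0.627  0.221]
tool_rot [-3.112e+00 -4.150e-01  1.000e-03]
ft_force [-0.153  0.089 -0.476]
torque [0.    0.039 0.011]
gripper_force 0.0
grip_width 0.087
[[469.2, 0.0, 318.4], [0.0, 469.2, 196.5], [0.0, 0.0, 1.0]] [[0.256, 0.967, -0.006, -0.171], [0.855, -0.229, -0.465, -0.423], [-0.451, 0.114, -0.885, 1.874], [0.0, 0.0, 0.0, 1.0]]
[[431.9, 0.0, 322.3], [0.0, 431.9, 198.1], [0.0, 0.0, 1.0]] [[0.524, -0.852, 0.01, -0.295], [-0.765, -0.476, -0.433, 0.553], [0.374, 0.219, -0.901, 1.018], [0.0, 0.0, 0.0, 1.0]]
```

View pictures.

View pics/scene0.png

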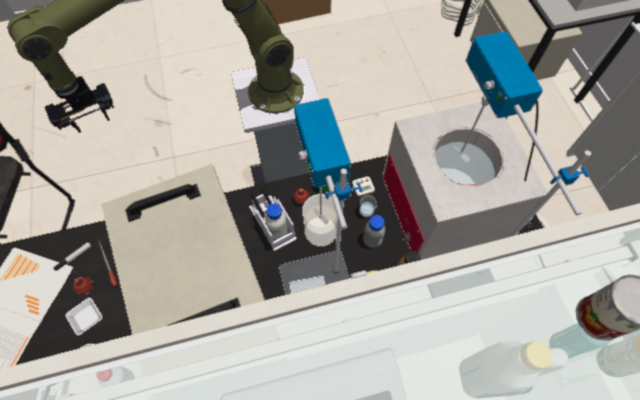

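View pics/top0.png

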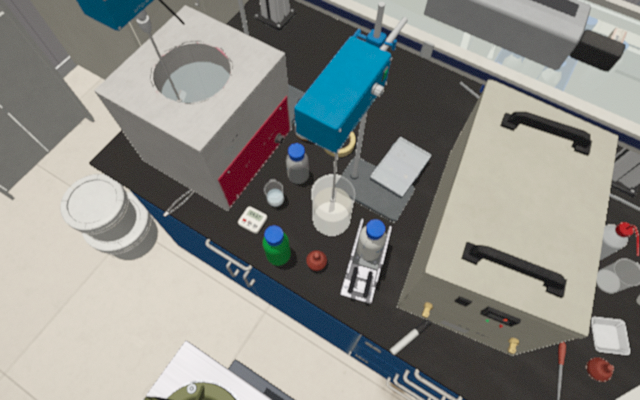

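```bash
cat > h.py <<'E'
import cv2,numpy as np
from workcell import robot
from scipy.spatial.transform import Rotation as R
def cam(n):
    c=robot.calibration(n); return np.array(c["K"]),np.array(c["world_to_cam"])
def ray(n,uv):
    K,T=cam(n); d=T[:3,:3].T@np.linalg.solve(K,[uv[0],uv[1],1]); return -T[:3,:3].T@T[:3,3],d/np.linalg.norm(d)
def onz(n,uv,z):
    o,d=ray(n,uv); return o+d*(z-o[2])/d[2]
def tri(a,b):
    A=[];y=[]
    g=0
    for n,uv in(("scene",a),("top",b)):
        o,d=ray(n,uv);P=np.eye(3)-np.outer(d,d);A.append(P);y.append(P@o)
    A=np.vstack(A);y=np.hstack(y);x=np.linalg.lstsq(A,y,rcond=None)[0];return x,np.linalg.norm(A@x-y)
def proj(n,p):
    K,T=cam(n); q=K@(T[:3,:3]@np.asarray(p)+T[:3,3]); return q[:2]/q[2]
def blue(im,box):
    x0,y0,x1,y1=box; h=cv2.cvtColor(im[y0:y1,x0:x1],cv2.COLOR_RGB2HSV)
    m=cv2.inRange(h,(105,150,60),(128,255,255)); n,l,s,c=cv2.connectedComponentsWithStats(m)
    i=1+np.argmax(s[1:,4]); return c[i]+[x0,y0],s[i]
E
python3 - <<'E'
from h import *
a=cv2.imread("pics/scene0.png")[:,:,::-1];b=cv2.imread("pics/top0.png")[:,:,::-1]
u=blue(a,(255,195,295,235));v=blue(b,(355,205,400,250));print(u,v,tri(u[0],v[0]))
w=np.hstack([cv2.resize(b[205:310,330:410],(400,525),interpolation=cv2.INTER_CUBIC),cv2.resize(a[185:265,240:300],(394,525),interpolation=cv2.INTER_CUBIC)])
cv2.imwrite("pics/crop1.png",w[:,:,::-1])
E
```

```text
(array([273.43975904, 210.81325301]), array([ 12,   9,  14,  15, 166], dtype=int32)) (array([375.00347222, 228.65277778]), array([ 12,  15,  18,  19, 288], dtype=int32)) (array([ 0.60521765, -0.12434599,  0.17087832]), np.float64(0.0005703798629399634))
```

View pics/crop1.png

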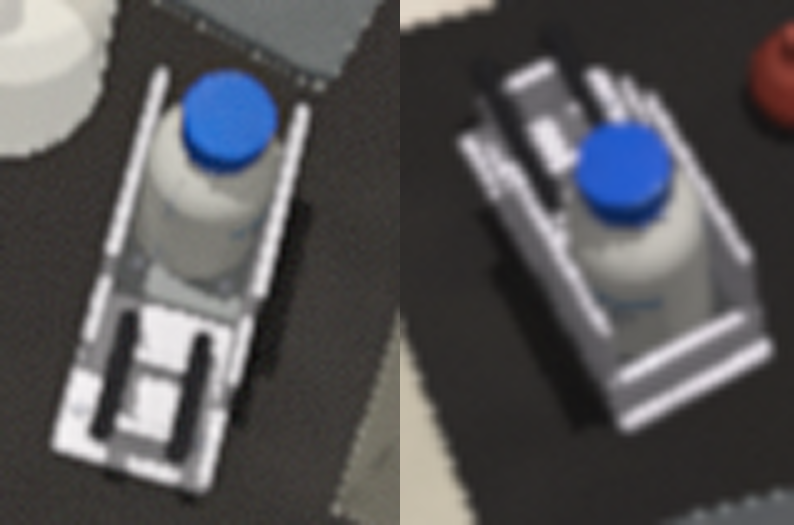

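Run:
```python
from h import *
L=[onz("top",(330+x/5,205+y/5),.112) for x,y in((163,68),(110,250),(303,107),(258,295))]
S=[onz("scene",(240+(x-400)/6.567,185+y/6.5625),.112) for x,y in((463,143),(608,330),(655,97),(747,258))]
for q in L+S: print(np.round(q,4))
for d in (L[1]-L[0],L[3]-L[2],S[0]-S[1],S[2]-S[3]): print(np.degrees(np.arctan2(d[1],d[0])),np.linalg.norm(d))
# rails upper ends: rest x~?, length
print([np.round(onz("top",(330+x/5,205+y/5),z),4) for x,y,z in((100,432,.085),(182,457,.085),(125,315,.04),(205,340,.04))])
print([np.round(onz("top",(330+x/5,205+y/5),0),4) for x,y in((55,447),(208,490))])
s=robot.get_state(); print(R.from_rotvec(s["tool_rot"]).as_matrix().round(3))
```

```text
[ 0.6372 -0.0773  0.112 ]
[ 0.5356 -0.1035  0.112 ]
[ 0.6566 -0.1505  0.112 ]
[ 0.5544 -0.1785  0.112 ]
[ 0.542  -0.1949  0.112 ]
[ 0.6573 -0.1471  0.112 ]
[ 0.5415 -0.0985  0.112 ]
[ 0.6379 -0.0747  0.112 ]
-165.56210598597687 0.1048994181086568
-164.63775105470708 0.10599106628743506
-157.53393679735018 0.12486760881904452
-166.17494306284644 0.09931728010979213
[array([ 0.4592, -0.1439,  0.085 ]), array([ 0.4698, -0.185 ,  0.085 ]), array([ 0.5316, -0.121 ,  0.04  ]), array([ 0.5422, -0.1641,  0.04  ])]
[array([ 0.4601, -0.1221,  0.    ]), array([ 0.4833, -0.2034,  0.    ])]
[[ 0.965  0.262 -0.001]
 [ 0.262 -0.965  0.002]
 [-0.    -0.002 -1.   ]]
```

The blue-capped candidates in the top view are the one on the rest at (375,229), the smaller clear_bottle at (297,163), and the green look-alike at (277,245). The crop confirms the one at (375,229): it is white, stands between the cheeks, and the black rails rise towards the robot. In the scene view it is at (273,211). The rest's x axis has a yaw of about -165°, and its origin is at about (0.604, -0.125).

Careful with the scale: shifts go in shares of 600 mm and turns go in shares of 90 degrees. That gives: 140 mm / 600 = 0.2333, -130 mm / 600 = -0.2167, -35 degrees / 90 = -0.3889.

Call:
move_arm --plan '[0.0467,-0.0433,-0.03,0,0,-0.0778,60,0.0933,-0.0867,-0.06,0,0,-0.1556,60,0.14,-0.13,-0.09,0,0,-0.2333,60,0.1867,-0.1733,-0.12,0,0,-0.3111,60,0.2333,-0.2167,-0.15,0,0,-0.3889,60]'

```text
time_s: 0.52
eef_pos: [0.2704, -0.4655, 0.3117]
tool_rot: [-2.841, -1.34, 0.0]
ft_force: [1.4, 0.1, 0.8]
grip_width: 0.0635
gripper_force: 0.0
```

```bash
cat >> h.py <<'E'
YAW=np.radians(-165.); O=np.array([.604,-.125,0]); D=np.array([np.cos(YAW),np.sin(YAW),0]); Z=np.array([0,0,1.])
def W(x,z,y=0): return O+D*x/1e3+np.cross(Z,D)*y/1e3+Z*z/1e3
def Rt(phi):
    p=np.radians(phi); z=-np.sin(p)*D-np.cos(p)*Z; y=-np.cos(p)*D+np.sin(p)*Z
    return np.c_[np.cross(y,z),y,z]
def delta(P,phi,s=None):
    s=s or robot.get_state(); R0=R.from_rotvec(s["tool_rot"])
    return np.r_[R0.inv().apply((P-np.array(s["eef_pos"]))*1e3),(R0.inv()*R.from_matrix(Rt(phi))).as_rotvec(degrees=True)].round(1)
def log():
    import json
    s=robot.get_state(); s={k:np.asarray(v).tolist() for k,v in s.items()}
    open("log.jsonl","a").write(json.dumps(s)+"\n"); return s
E
python3 - <<'E'
from h import *
s=log();print(s["time_s"],np.round(s["joint_positions"],3),s["eef_pos"])
print(delta(np.array([.42,-.15,.33]),0),delta(np.array([.30,-.34,.32]),0))
E
```

```text
0.5167 [ 1.215  0.065 -0.231  1.578  0.015  1.502  0.294] [0.27038479994139286, -0.46554338728752037, 0.3116560325157343]
[338.7 -85.2 -18.2  -0.   -0.  -54.5] [115.7 -57.   -8.3  -0.   -0.  -54.5]
```

To row units: 190 mm / 600 = 0.3167, 152 mm / 600 = 0.2533, -35 degrees / 90 = -0.3889.

Call:
move_arm --plan '[0.0633,-0.0167,-0.0067,0,0,-0.0778,60,0.1267,-0.0317,-0.0133,0,0,-0.1556,60,0.19,-0.0483,-0.02,0,0,-0.2333,60,0.2533,-0.0633,-0.025,0,0,-0.3111,60,0.3167,-0.08,-0.03,0,0,-0.3889,60]'

```text
time_s: 0.93
eef_pos: [0.355, -0.2888, 0.3292]
tool_rot: [-2.307, -2.133, 0.001]
ft_force: [0.4, 0.1, 0.5]
grip_width: 0.0597
gripper_force: 0.0
```

Run:
```python
from h import *
s=log();print(s["time_s"],np.round(s["joint_positions"],3),s["eef_pos"])
print(delta(np.array([.42,-.15,.33]),0),delta(np.array([.45,-.15,.28]),0))
```

```text
0.9333 [ 1.061 -0.114 -0.394  1.709 -0.043  1.538  0.593] [0.35503094569428717, -0.28884392063996217, 0.329231620109358]
[143.5  53.9  -0.8  -0.    0.  -19.5] [145.9  83.8  49.2  -0.    0.  -19.5]
```

To row units: 146 mm / 600 = 0.2433, 116 mm / 600 = 0.1933, -19.5 degrees / 90 = -0.2167.

Call:
move_arm --plan '[0.0483,0.03,0.0033,0,0,-0.0444,60,0.0967,0.0617,0.0067,0,0,-0.0889,60,0.145,0.0933,0.01,0,0,-0.1333,60,0.1933,0.125,0.0133,0,0,-0.1778,60,0.2433,0.1567,0.0167,0,0,-0.2167,60]'

```text
time_s: 1.35
eef_pos: [0.4611, -0.1518, 0.3191]
tool_rot: [1.916, 2.49, -0.001]
ft_force: [0.4, -0.2, -0.0]
grip_width: 0.0598
gripper_force: 0.0
```

```bash
cat > fk.py <<'E'
from h import *
import json
from scipy.optimize import least_squares
def fk(q,p):
    h,L1,a,L2,L3=p[:5]; y=lambda t:R.from_euler('y',t); z=lambda t:R.from_euler('z',t)
    Rr=z(-q[0])*y(q[1]);P=np.array([0,0,h])
    Rr=Rr*z(p[5]*q[2]);P=P+Rr.apply([a,0,L1])
    Rr=Rr*y(q[3]);P=P+Rr.apply([-a,0,0])
    Rr=Rr*z(p[6]*q[4]);P=P+Rr.apply([p[7],0,L2])
    Rr=Rr*y(q[5]);P=P+Rr.apply([p[8],0,L3]);return P,Rr
E
python3 - <<'E'
from fk import *
s=log();print(s["time_s"],np.round(s["joint_positions"],3),s["eef_pos"])
print(delta(W(0,300),0))
rows=[json.loads(l) for l in open("log.jsonl")]
rows.append(dict(joint_positions=[1.32,.3215,-.07,1.4515,.023,1.371,-.057],eef_pos=[.17,-.627,.2215],tool_rot=[-3.112,-.415,.001]))
for s3 in(1,-1):
  for s5 in(1,-1):
    f=lambda v:np.hstack([np.r_[fk(r["joint_positions"],np.r_[v[:5],s3,s5,v[5:]])[0]-r["eef_pos"],.3*(fk(r["joint_positions"],np.r_[v[:5],s3,s5,v[5:]])[1].apply([0,0,1])-R.from_rotvec(r["tool_rot"]).apply([0,0,1]))] for r in rows])
    q=least_squares(f,[.3,.4,0,.4,.3,0,0]);print(s3,s5,q.x.round(3),np.sqrt(np.mean(q.fun**2)).round(5))
E
```

```text
1.35 [ 0.884 -0.047 -0.593  1.667 -0.026  1.514  0.553] [0.4610579145943293, -0.1518391502684926, 0.3190940812112698]
[-10.7 145.1  19.1  -0.    0.   -0.2]
1 1 [395.151   2.09   -2.732   6.54  397.212  -3.46    3.329] 0.09259
1 -1 [ 2.491  2.116 -0.03   0.306  1.359  2.89  -0.282] 0.09885
-1 1 [-0.032  0.493  0.027  0.433  0.091  0.054 -0.049] 0.01229
-1 -1 [ 5.0144e+01  7.3600e-01 -8.2000e-02  6.5200e-01  5.0365e+01  7.4000e-02
  3.2000e-02] 0.00578
```

To row units: -35 degrees / 90 = -0.3889.

Call:
move_arm --plan '[0,0,0,-0.0778,0,0,60,0,0,0,-0.1556,0,0,60,0,0,0,-0.2333,0,0,60,0,0,0,-0.3111,0,0,60,0,0,0,-0.3889,0,0,60]'

```text
time_s: 1.77
eef_pos: [0.4701, -0.1644, 0.3137]
tool_rot: [1.716, 2.211, 0.565]
ft_force: [0.4, 0.8, 2.2]
grip_width: 0.0597
gripper_force: 0.0
```

```bash
cat > st.py <<'E'
from fk import *
s=log();T=R.from_rotvec(s["tool_rot"]);z=T.apply([0,0,1])
print(s["time_s"],np.round(s["joint_positions"],3),np.round(s["eef_pos"],4),"tilt",np.degrees(np.arctan2(-z@D,-z[2])).round(2),"y-side",np.degrees(np.arcsin(z@np.cross(Z,D))).round(2),"F",np.round(s["ft_force"],1),round(s["grip_width"],4))
r=np.array(s["eef_pos"])-O; print("rest xyz",(r@D*1e3).round(1),(r@np.cross(Z,D)*1e3).round(1),(r[2]*1e3).round(1))
E
python3 st.py
```

```text
1.7667 [ 0.648 -0.302 -0.086  1.983 -0.423  1.152  0.926] [ 0.4701 -0.1644  0.3137] tilt 28.05 y-side -0.51 F [0.4 0.8 2.2] 0.0597
rest xyz 139.6 3.4 313.7
```

```bash
cat > fit.py <<'E'
from fk import *
rows=[json.loads(l) for l in open("log.jsonl")]
rows.append(dict(joint_positions=[1.32,.3215,-.07,1.4515,.023,1.371,-.057],eef_pos=[.17,-.627,.2215],tool_rot=[-3.112,-.415,.001]))
def run(s5,x0=[.3,.4,0,.4,.3,0,0,0,0,0]):
    def full(v):return np.r_[v[:5],-1,s5,v[5:7]]
    def f(v):
        o=[]
        for r in rows:
            q=np.array(r["joint_positions"]);P,T=fk(q,full(v));P=P+[v[7],v[8],0]
            o+=list(P-r["eef_pos"])+list(.3*(T.apply([0,0,1])-R.from_rotvec(r["tool_rot"]).apply([0,0,1])))
        return np.r_[o,.01*(v-x0)]
    q=least_squares(f,x0);return full(q.x),q.x[7:9],q.fun[:-10]
if __name__=="__main__":
    for s5 in(1,-1):
        a,b,f=run(s5);print(s5,a.round(3),b.round(3),np.sqrt(np.mean(f**2)).round(5));print(f.reshape(-1,6).round(3))
E
python3 fit.py
```

```text
1 [-0.26   0.232  0.088  0.288  0.132 -1.     1.    -0.405 -0.08 ] [-0.006 -0.037] 0.04167
[[-0.007  0.002 -0.006  0.007  0.005  0.   ]
 [ 0.014  0.004  0.001 -0.016 -0.02   0.001]
 [-0.005 -0.     0.    -0.004 -0.015  0.   ]
 [-0.001 -0.002 -0.    -0.121 -0.19   0.006]
 [ 0.    -0.002  0.004  0.013  0.004  0.   ]]
-1 [ 0.269  0.435  0.006  0.515  0.362 -1.    -1.    -0.001  0.007] [-0.022 -0.015] 0.00137
[[ 0.002 -0.003 -0.    -0.     0.    -0.   ]
 [ 0.001 -0.002  0.    -0.     0.    -0.   ]
 [-0.004  0.004 -0.    -0.     0.     0.   ]
 [ 0.    -0.     0.    -0.     0.     0.   ]
 [ 0.001  0.001 -0.    -0.    -0.    -0.   ]]
```

```bash
cat > ik.py <<'E'
from fit import *
A,B,_=run(-1)
lo=np.array([-2.86,-.3,-1.38,.06,-1.56,.09]);hi=np.array([2.86,2.09,1.24,2.45,4.7,2.05])
def ik(P,phi,y=0):
    # 7th joint handles spin: match tool z only plus check q7 later
    zt=Rt(phi)[:,2]
    best=None
    for q0 in([.65,-.25,-.1,1.98,-.42,1.15],[.3,0.2,0,1.8,-.1,1.],[.3,0.2,0.3,1.8,.4,.6]):
        f=lambda q:np.r_[(fk(q,A)[0]+[*B,0]-P),.3*(fk(q,A)[1].apply([0,0,1])-zt)]
        r=least_squares(f,np.clip(q0,lo+1e-3,hi-1e-3),bounds=(lo,hi))
        if best is None or r.cost<best.cost:best=r
    return best
def bot(th,h,e=-34):
    t=np.radians(th);a=np.array([np.sin(t),np.cos(t)]);n=np.array([np.cos(t),-np.sin(t)]);return np.array([34,20])+e*n+h*a
E
python3 - <<'E'
from ik import *
for th in(0,15,30,45,55,65):
    out=[]
    for phi in(0,10,20,30,35,40,45,50,55,60,65):
        if phi>th: break
        p=bot(th,132);r=ik(W(*p),phi);out.append((phi,round(np.sqrt(2*r.cost)*1e3,1)))
    print(th,p.round(0),out)
E
```

```text
0 [  0. 152.] [(0, np.float64(0.0))]
15 [ 35. 156.] [(0, np.float64(0.0)), (10, np.float64(0.0))]
30 [ 71. 151.] [(0, np.float64(0.0)), (10, np.float64(0.0)), (20, np.float64(0.0)), (30, np.float64(0.0))]
45 [103. 137.] [(0, np.float64(0.0)), (10, np.float64(0.0)), (20, np.float64(0.0)), (30, np.float64(0.0)), (35, np.float64(0.0)), (40, np.float64(0.0)), (45, np.float64(0.0))]
55 [123. 124.] [(0, np.float64(0.0)), (10, np.float64(0.0)), (20, np.float64(0.0)), (30, np.float64(0.0)), (35, np.float64(0.0)), (40, np.float64(0.0)), (45, np.float64(0.0)), (50, np.float64(2.8)), (55, np.float64(13.3))]
65 [139. 107.] [(0, np.float64(0.0)), (10, np.float64(0.0)), (20, np.float64(0.0)), (30, np.float64(0.0)), (35, np.float64(0.0)), (40, np.float64(0.0)), (45, np.float64(0.0)), (50, np.float64(10.9)), (55, np.float64(20.4)), (60, np.float64(27.3)), (65, np.float64(31.5))]
```

```bash
python3 -c "
from h import *
print(delta(W(60,300),0),delta(W(0,260),0))"
```

```text
[ 3.8 63.8 49.5 28.1 -0.7 -0.6] [  3.7  97.9 113.   28.1  -0.7  -0.6]
```

To row units: 113 mm / 600 = 0.1883, 98 mm / 600 = 0.1633, 28 degrees / 90 = 0.3111.

Call:
move_arm --plan '[0.0017,0.0333,0.0333,0.0667,0,0,60,0.0033,0.0667,0.07,0.1333,0,0,60,0.005,0.1,0.1083,0.2,0,0,60,0.0067,0.1317,0.1483,0.2667,-0.0044,-0.0044,60,0.0067,0.1633,0.1883,0.3111,-0.0078,-0.0067,60]'

```text
time_s: 2.18
eef_pos: [0.607, -0.1185, 0.2588]
tool_rot: [-1.9, -2.498, 0.007]
ft_force: [0.3, 0.8, 1.0]
grip_width: 0.06
gripper_force: 0.0
```

```bash
python3 st.py; python3 -c "
from h import *
print(delta(W(0,200),0),delta(W(0,162),0))
a=robot.capture('scene');b=robot.capture('top')
cv2.imwrite('pics/c2.png',np.hstack([cv2.resize(b[130:310,310:430],(400,600)),cv2.resize(a[130:265,230:320],(400,600))])[:,:,::-1])"
```

```text
2.1833 [ 0.46   0.267 -0.382  1.465  0.101  1.435  0.346] [ 0.607  -0.1185  0.2588] tilt -0.32 y-side 0.0 F [0.3 0.8 1. ] 0.06
rest xyz -4.6 -5.5 258.8
[-5.4 -4.3 58.8 -0.3  0.   0.5] [-5.4 -4.1 96.8 -0.3  0.   0.5]
```

View pics/c2.png

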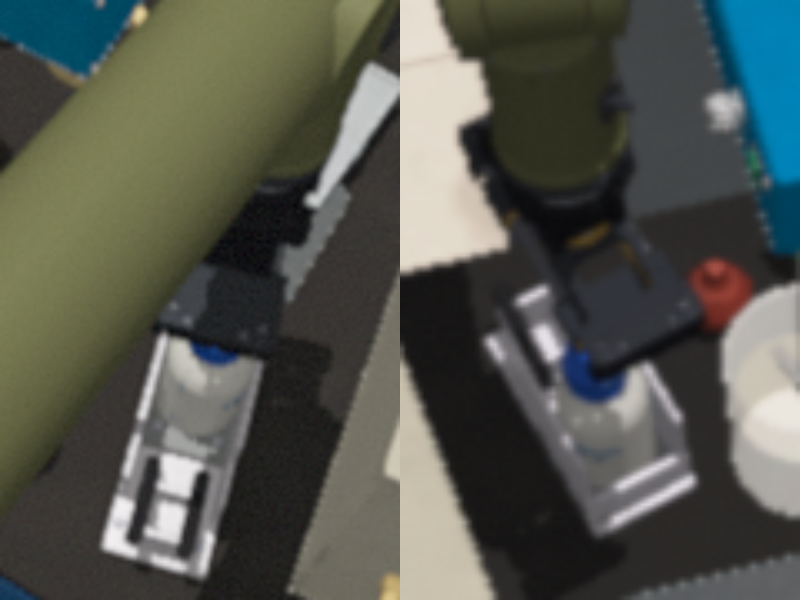

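The crop shows the open gripper above the bottle's cap, with both fingers clear: cap at (212,350) in the top half, (593,370) in the scene half. I'm correcting the offset while descending.

To row units: 59 mm / 600 = 0.0983, 44 mm / 600 = 0.0733, 0.5 degrees / 90 = 0.0056.

Call:
move_arm --plan '[-0.0033,-0.0033,0.025,-0.0033,0,0.0056,60,-0.009,-0.006,0.05,-0.0033,0,0.0056,60,-0.009,-0.006,0.0733,-0.0033,0,0.0056,60,-0.009,-0.006,0.0983,-0.0033,0,0.0056,60,-0.009,-0.006,0.0983,-0.0033,0,0.0056,60]'

```text
time_s: 2.7
eef_pos: [0.6, -0.1262, 0.1967]
tool_rot: [-1.912, -2.487, 0.0]
ft_force: [-0.6, 0.6, -0.5]
grip_width: 0.06
gripper_force: 0.0
```

```bash
python3 st.py; python3 -c "
from h import *
print(delta(W(-.7,162),0))"
```

```text
2.7 [ 0.473  0.282 -0.372  1.569  0.102  1.314  0.348] [ 0.6    -0.1262  0.1967] tilt -0.17 y-side -0.21 F [-0.6  0.6 -0.5] 0.06
rest xyz 4.2 0.2 196.7
[ 0.   5.  34.6 -0.2 -0.2 -0.1]
```

To row units: 34 mm / 600 = 0.0567, 24 mm / 600 = 0.04.

Call:
move_arm --plan '[0,0.0083,0,0,0,0,60,0,0.0083,0.02,0,0,0,60,0,0.0083,0.04,0,0,0,60,0,0.0083,0.0567,0,0,0,60,0,0.0083,0.0567,0,0,0,60]'

```text
time_s: 3.12
eef_pos: [0.6058, -0.1243, 0.1629]
tool_rot: [-1.911, -2.489, -0.001]
ft_force: [-0.3, 0.2, -0.5]
grip_width: 0.0604
gripper_force: 0.0
```

```bash
python3 st.py; python3 -c "
from h import *
print(delta(W(-.7,162),0))
a=robot.capture('scene');b=robot.capture('top')
cv2.imwrite('pics/c3.png',np.hstack([cv2.resize(b[190:280,340:400],(400,600)),cv2.resize(a[170:245,250:300],(400,600))])[:,:,::-1])"
```

```text
3.1167 [ 0.465  0.314 -0.371  1.599  0.116  1.253  0.335] [ 0.6058 -0.1243  0.1629] tilt -0.11 y-side -0.19 F [-0.3  0.2 -0.5] 0.0604
rest xyz -1.9 -0.2 162.9
[-0.2 -1.2  0.9 -0.1 -0.2 -0. ]
```

View pics/c3.png

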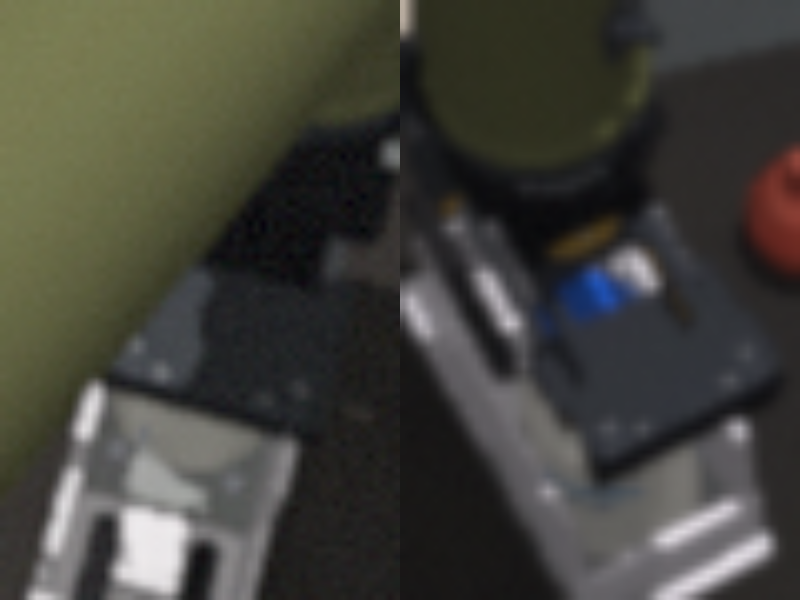

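To row units: -1 mm / 600 = -0.0017.

Call:
move_arm --plan '[0,-0.0017,0,0,0,0,58,0,-0.0017,0,0,0,0,56,0,-0.0017,0,0,0,0,54,0,-0.0017,0,0,0,0,52,0,-0.0017,0,0,0,0,51]'

```text
time_s: 3.63
eef_pos: [0.6068, -0.1249, 0.1663]
tool_rot: [1.913, 2.491, 0.004]
ft_force: [-0.2, 0.7, 0.6]
grip_width: 0.0524
gripper_force: 0.0
```

```bash
python3 st.py
python3 - <<'E'
from h import *
from ik import bot
# rigid rotation phase rows relative to phi=0 pose in tool axes: tool y=-restx, z=-restz
w=.0
for t in range(0,46,5):
    p=bot(t,142)-bot(0,142); print(t,(-p[0]).round(1),(-p[1]).round(1))
E
```

```text
3.6333 [ 0.466  0.31  -0.371  1.597  0.115  1.254  0.336] [ 0.6068 -0.1249  0.1663] tilt 0.15 y-side -0.05 F [-0.2  0.7  0.6] 0.0524
rest xyz -2.7 0.6 166.3
0 -0.0 -0.0
5 -12.5 -2.4
10 -25.2 -3.7
15 -37.9 -4.0
20 -50.6 -3.1
25 -63.2 -1.1
30 -75.6 2.0
35 -87.6 6.2
40 -99.2 11.4
45 -110.4 17.5
```

Call:
move_arm --plan '[0,0,0,0,0,0,50,0,0,0,0,0,0,50]'

```text
time_s: 3.8
eef_pos: [0.6066, -0.1248, 0.166]
tool_rot: [1.913, 2.491, 0.004]
ft_force: [0.1, -0.4, -0.5]
grip_width: 0.0504
gripper_force: 0.0
```

```bash
python3 st.py
```

```text
3.8 [ 0.466  0.311 -0.371  1.597  0.115  1.254  0.336] [ 0.6066 -0.1248  0.166 ] tilt 0.13 y-side -0.07 F [ 0.1 -0.4 -0.5] 0.0504
rest xyz -2.6 0.5 166.0
```

To row units: 4 mm / 600 = 0.0067, 2 mm / 600 = 0.0033.

Call:
move_arm --plan '[0,-0.0017,0.0033,0,0,0,50,0,-0.0017,0.0067,0,0,0,50,0,-0.0017,0.0067,0,0,0,50]'

```text
time_s: 4.05
eef_pos: [0.6052, -0.1251, 0.1613]
tool_rot: [-1.913, -2.491, -0.003]
ft_force: [-0.3, 0.2, -0.4]
grip_width: 0.0504
gripper_force: 0.0
```

To row units: -12.5 mm / 600 = -0.0208, -10 mm / 600 = -0.0167, -5 degrees / 90 = -0.0556.

Call:
move_arm --plan '[0,-0.0042,-0.001,-0.0111,0,0,50,0,-0.0083,-0.0018,-0.0222,0,0,50,0,-0.0125,-0.0027,-0.0333,0,0,50,0,-0.0167,-0.0033,-0.0444,0,0,50,0,-0.0208,-0.004,-0.0556,0,0,50]'

```text
time_s: 4.47
eef_pos: [0.5931, -0.1286, 0.1646]
tool_rot: [1.879, 2.446, 0.113]
ft_force: [0.5, 0.4, 0.4]
grip_width: 0.05
gripper_force: 0.2
```

```bash
cat >> st.py <<'E'
from ik import bot
# bottle angle giving TCP location & expected tcp for that tilt at h=142
th=np.degrees(np.arctan2(-z@D,-z[2])); e=np.array([r@D*1e3,r[2]*1e3])-bot(th,0,0)
t=np.radians(th);print("in bottle frame (n,h) want -34,142:",(e@[np.cos(t),-np.sin(t)]).round(1),(e@[np.sin(t),np.cos(t)]).round(1))
E
python3 st.py
```

```text
4.4667 [ 0.523  0.226 -0.376  1.705  0.049  1.143  0.401] [ 0.5931 -0.1286  0.1646] tilt 5.23 y-side -0.04 F [0.5 0.4 0.4] 0.05
rest xyz 11.4 0.6 164.6
in bottle frame (n,h) want -34,142: -35.6 141.9
```

To row units: -12.5 mm / 600 = -0.0208, -10 mm / 600 = -0.0167, -5 degrees / 90 = -0.0556.

Call:
move_arm --plan '[0,-0.0042,-0.001,-0.0111,0,0,50,0,-0.0083,-0.0018,-0.0222,0,0,50,0,-0.0125,-0.0027,-0.0333,0,0,50,0,-0.0167,-0.0033,-0.0444,0,0,50,0,-0.0208,-0.004,-0.0556,0,0,50]'

```text
time_s: 4.88
eef_pos: [0.581, -0.1317, 0.1657]
tool_rot: [1.844, 2.4, 0.216]
ft_force: [0.5, -0.4, -0.4]
grip_width: 0.0495
gripper_force: 0.2
```

```bash
python3 st.py; python3 -c "
from h import *
a=robot.capture('scene')
cv2.imwrite('pics/c4.png',cv2.resize(a[150:265,230:320],(470,600))[:,:,::-1])"
```

```text
4.8833 [ 0.577  0.147 -0.376  1.799 -0.032  1.047  0.484] [ 0.581  -0.1317  0.1657] tilt 10.22 y-side -0.05 F [ 0.5 -0.4 -0.4] 0.0495
rest xyz 24.0 0.6 165.7
in bottle frame (n,h) want -34,142: -35.7 141.6
```

View pics/c4.png

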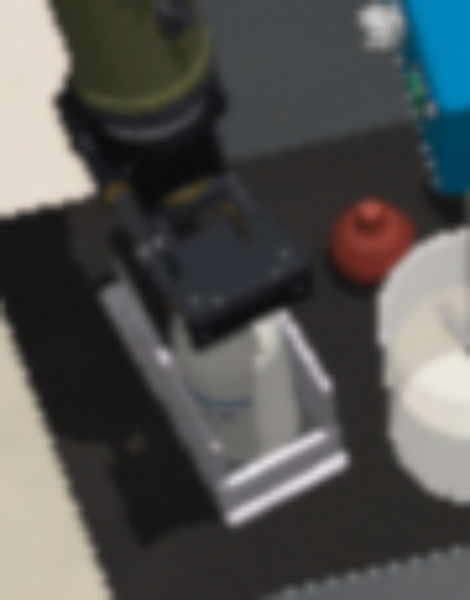

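The bottle is tilting with the fingers: a gap to the heel plate is opening at about (265,440). Continuing.

To row units: -12.5 mm / 600 = -0.0208, -10 mm / 600 = -0.0167, -5 degrees / 90 = -0.0556.

Call:
move_arm --plan '[0,-0.0042,-0.001,-0.0111,0,0,50,0,-0.0083,-0.0018,-0.0222,0,0,50,0,-0.0125,-0.0027,-0.0333,0,0,50,0,-0.0167,-0.0033,-0.0444,0,0,50,0,-0.0208,-0.004,-0.0556,0,0,50]'

```text
time_s: 5.35
eef_pos: [0.5687, -0.135, 0.1657]
tool_rot: [1.806, 2.351, 0.315]
ft_force: [-0.9, -0.4, -0.4]
grip_width: 0.0497
gripper_force: 0.1
```

To row units: -12.5 mm / 600 = -0.0208, -10 mm / 600 = -0.0167, -5 degrees / 90 = -0.0556.

Call:
move_arm --plan '[0,-0.0042,-0.001,-0.0111,0,0,50,0,-0.0083,-0.0018,-0.0222,0,0,50,0,-0.0125,-0.0027,-0.0333,0,0,50,0,-0.0167,-0.0033,-0.0444,0,0,50,0,-0.0208,-0.004,-0.0556,0,0,50]'

```text
time_s: 5.77
eef_pos: [0.5564, -0.1383, 0.1648]
tool_rot: [1.766, 2.299, 0.411]
ft_force: [-0.2, 0.4, 0.9]
grip_width: 0.0498
gripper_force: 0.0
```

```bash
python3 st.py
```

```text
5.7667 [ 0.668  0.002 -0.347  1.983 -0.25   0.875  0.716] [ 0.5564 -0.1383  0.1648] tilt 20.22 y-side -0.03 F [-0.2  0.4  0.9] 0.0498
rest xyz 49.4 0.5 164.8
in bottle frame (n,h) want -34,142: -35.6 141.2
```

To row units: -12.5 mm / 600 = -0.0208, -10 mm / 600 = -0.0167, -5 degrees / 90 = -0.0556.

Call:
move_arm --plan '[0,-0.0042,-0.001,-0.0111,0,0,50,0,-0.0083,-0.0018,-0.0222,0,0,50,0,-0.0125,-0.0027,-0.0333,0,0,50,0,-0.0167,-0.0033,-0.0444,0,0,50,0,-0.0208,-0.004,-0.0556,0,0,50]'

```text
time_s: 6.18
eef_pos: [0.5443, -0.1415, 0.1628]
tool_rot: [1.725, 2.245, 0.503]
ft_force: [0.3, 0.3, -1.2]
grip_width: 0.05
gripper_force: 0.1
```

To row units: -12.5 mm / 600 = -0.0208, -10 mm / 600 = -0.0167, -5 degrees / 90 = -0.0556.

Call:
move_arm --plan '[0,-0.0042,-0.001,-0.0111,0,0,50,0,-0.0083,-0.0018,-0.0222,0,0,50,0,-0.0125,-0.0027,-0.0333,0,0,50,0,-0.0167,-0.0033,-0.0444,0,0,50,0,-0.0208,-0.004,-0.0556,0,0,50]'

```text
time_s: 6.6
eef_pos: [0.5324, -0.1448, 0.1597]
tool_rot: [1.682, 2.189, 0.591]
ft_force: [-0.1, 0.4, -0.3]
grip_width: 0.0503
gripper_force: 0.0
```

```bash
python3 st.py
python3 - <<'E'
from ik import *
s=robot.get_state();q=np.array(s["joint_positions"])
print(fk(q,A)[0]+[*B,0]-s["eef_pos"])
for phi,th in((30,30),(36,36),(42,42),(45,45),(40,50),(42,55),(42,65),(36,65)):
    P=W(*bot(th,142)); zt=Rt(phi)[:,2]
    f=lambda q:np.r_[(fk(q,A)[0]+[*B,0]-P),.3*(fk(q,A)[1].apply([0,0,1])-zt)]
    r=least_squares(f,np.clip(q[:6],lo+1e-3,hi-1e-3),bounds=(lo,hi));print(phi,th,np.sqrt(2*r.cost)*1e3,r.x.round(2))
E
```

```text
6.6 [ 0.715 -0.11  -0.265  2.155 -0.546  0.75   1.046] [ 0.5324 -0.1448  0.1597] tilt 30.22 y-side 0.01 F [-0.1  0.4 -0.3] 0.0503
rest xyz 74.3 0.6 159.7
in bottle frame (n,h) want -34,142: -35.5 141.0
[ 3.54807931e-03 -2.11674961e-03 -1.26741522e-05]
30 30 6.984730461157608e-09 [ 0.71 -0.12 -0.26  2.16 -0.54  0.76]
36 36 2.6203827706203247e-11 [ 0.75 -0.17 -0.22  2.26 -0.75  0.72]
42 42 5.600712702789529e-08 [ 0.79 -0.19 -0.17  2.35 -0.98  0.71]
45 45 1.0116902932038245e-07 [ 0.81 -0.2  -0.16  2.4  -1.09  0.72]
40 50 1.0664455277726e-05 [ 0.89 -0.21 -0.25  2.37 -0.95  0.73]
42 55 4.8410224653040446e-05 [ 0.86 -0.2  -0.19  2.41 -1.02  0.73]
42 65 6.45902636780177e-07 [ 0.93 -0.2  -0.21  2.45 -1.07  0.74]
36 65 1.6000810578663354e-07 [ 0.82 -0.2  -0.17  2.39 -0.85  0.71]
```

To row units: -12.5 mm / 600 = -0.0208, -10 mm / 600 = -0.0167, -5 degrees / 90 = -0.0556.

Call:
move_arm --plan '[0,-0.0042,-0.001,-0.0111,0,0,50,0,-0.0083,-0.0018,-0.0222,0,0,50,0,-0.0125,-0.0027,-0.0333,0,0,50,0,-0.0167,-0.0033,-0.0444,0,0,50,0,-0.0208,-0.004,-0.0556,0,0,50]'

```text
time_s: 7.02
eef_pos: [0.5206, -0.148, 0.1554]
tool_rot: [1.638, 2.131, 0.676]
ft_force: [-0.1, -0.1, 0.9]
grip_width: 0.05
gripper_force: 0.2
```

To row units: -7.5 mm / 600 = -0.0125, -5 mm / 600 = -0.0083, -3 degrees / 90 = -0.0333.

Call:
move_arm --plan '[0,-0.0042,-0.001,-0.0111,0,0,50,0,-0.0083,-0.0018,-0.0222,0,0,50,0,-0.0125,-0.0027,-0.0333,0,0,50]'

```text
time_s: 7.27
eef_pos: [0.5138, -0.1498, 0.1524]
tool_rot: [1.61, 2.095, 0.726]
ft_force: [-0.2, -0.1, -0.0]
grip_width: 0.0499
gripper_force: 0.2
```

```bash
python3 st.py
python3 - <<'E'
from h import *
from ik import bot
p=np.radians(38);nt=np.array([np.cos(p),-np.sin(p)]);at=np.array([np.sin(p),np.cos(p)])
s=robot.get_state();r=np.array(s["eef_pos"])-O;T0=np.array([r@D,r[2]])*1e3
C0=bot(38,160,-11);print("C0 in tool n,s:",(C0-T0)@nt,(C0-T0)@at)
for i in range(0,31):
    th=38+i; w=min(50+i,76); C=bot(th,160,-11); d=C-C0; 
    print(i,th,w,"y",(-(d@nt)+(w-50)/2).round(1),"z",(-(d@at)+.1*i).round(1))
a=robot.capture('scene');b=robot.capture('top')
cv2.imwrite('pics/c5.png',np.hstack([cv2.resize(b[190:310,330:410],(400,600)),cv2.resize(a[150:265,230:307],(400,600))])[:,:,::-1])
E
```

```text
7.2667 [ 0.717 -0.163 -0.161  2.284 -0.823  0.699  1.375] [ 0.5138 -0.1498  0.1524] tilt 38.2 y-side 0.04 F [-0.2 -0.1 -0. ] 0.0499
rest xyz 93.6 0.6 152.4
in bottle frame (n,h) want -34,142: -35.0 140.9
C0 in tool n,s: 23.54468245176973 19.028466171808677
0 38 50 y 0.0 z 0.0
1 39 51 y -2.3 z -0.1
2 40 52 y -4.6 z -0.1
3 41 53 y -6.9 z -0.1
4 42 54 y -9.2 z 0.0
5 43 55 y -11.5 z 0.2
6 44 56 y -13.8 z 0.3
7 45 57 y -16.1 z 0.6
8 46 58 y -18.4 z 0.8
9 47 59 y -20.7 z 1.1
10 48 60 y -23.0 z 1.5
11 49 61 y -25.2 z 1.9
12 50 62 y -27.5 z 2.4
13 51 63 y -29.8 z 2.9
14 52 64 y -32.0 z 3.5
15 53 65 y -34.3 z 4.1
16 54 66 y -36.5 z 4.8
17 55 67 y -38.8 z 5.5
18 56 68 y -41.0 z 6.2
19 57 69 y -43.2 z 7.0
20 58 70 y -45.4 z 7.9
21 59 71 y -47.6 z 8.8
22 60 72 y -49.7 z 9.7
23 61 73 y -51.9 z 10.7
24 62 74 y -54.0 z 11.8
25 63 75 y -56.1 z 12.8
26 64 76 y -58.3 z 14.0
27 65 76 y -60.8 z 15.1
28 66 76 y -63.4 z 16.4
29 67 76 y -65.9 z 17.6
30 68 76 y -68.5 z 18.9
```

View pics/c5.png

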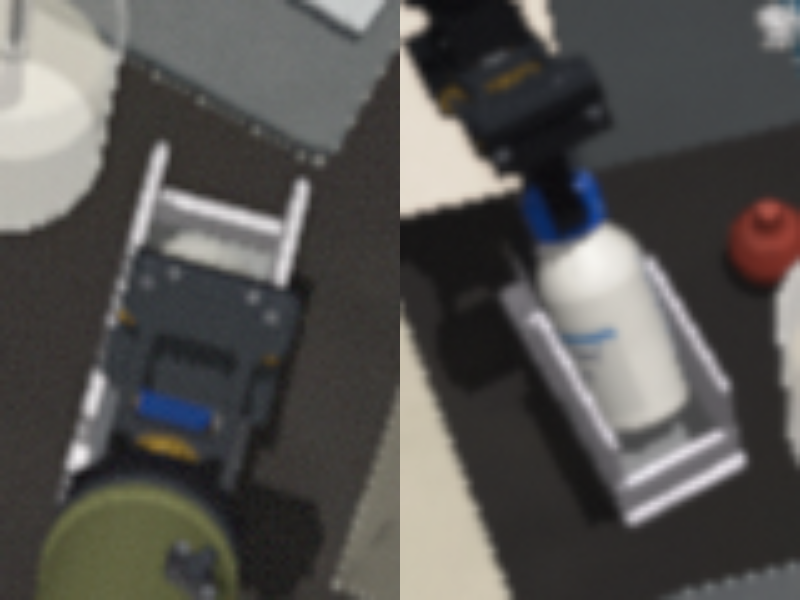

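The fingers cradle the cap at (565,205) in the scene half, and the bottle is leaning about 38° with its foot in place. Next I lower it on the front finger with the tool at fixed tilt, opening gradually.

Call:
move_arm --plan '[0,-0.0038,0,0,0,0,51,0,-0.0077,0,0,0,0,52,0,-0.0115,0,0,0,0,53,0,-0.0153,0,0,0,0,54,0,-0.0192,0.0003,0,0,0,55]'

```text
time_s: 7.78
eef_pos: [0.5056, -0.1518, 0.1451]
tool_rot: [1.611, 2.097, 0.726]
ft_force: [-0.1, 0.2, 0.3]
grip_width: 0.054
gripper_force: 0.3
```

To row units: -11.5 mm / 600 = -0.0192, -9.2 mm / 600 = -0.0153.

Call:
move_arm --plan '[0,-0.0038,0.0002,0,0,0,56,0,-0.0077,0.0007,0,0,0,57,0,-0.0115,0.001,0,0,0,58,0,-0.0153,0.0015,0,0,0,59,0,-0.0192,0.0022,0,0,0,60]'

```text
time_s: 8.2
eef_pos: [0.4974, -0.1539, 0.1369]
tool_rot: [1.611, 2.097, 0.726]
ft_force: [-1.8, -0.3, -0.3]
grip_width: 0.0589
gripper_force: 0.5
```

```bash
python3 st.py
```

```text
8.2 [ 0.724 -0.164 -0.136  2.32  -0.853  0.695  1.441] [ 0.4974 -0.1539  0.1369] tilt 38.12 y-side -0.03 F [-1.8 -0.3 -0.3] 0.0589
rest xyz 110.4 0.4 136.9
in bottle frame (n,h) want -34,142: -12.0 139.1
```

To row units: -11.3 mm / 600 = -0.0188, -9 mm / 600 = -0.015.

Call:
move_arm --plan '[0,-0.0037,0.0007,0,0,0,61,0,-0.0075,0.0015,0,0,0,62,0,-0.0113,0.0023,0,0,0,63,0,-0.015,0.0033,0,0,0,64,0,-0.0188,0.0043,0,0,0,65]'

```text
time_s: 8.62
eef_pos: [0.4904, -0.1558, 0.1278]
tool_rot: [1.611, 2.097, 0.726]
ft_force: [-0.9, -0.4, -0.2]
grip_width: 0.064
gripper_force: 0.6
```

To row units: -11.1 mm / 600 = -0.0185, -8.9 mm / 600 = -0.0148.

Call:
move_arm --plan '[0,-0.0037,0.0012,0,0,0,66,0,-0.0075,0.0023,0,0,0,67,0,-0.0112,0.0035,0,0,0,68,0,-0.0148,0.0048,0,0,0,69,0,-0.0185,0.0063,0,0,0,70]'

```text
time_s: 9.03
eef_pos: [0.4843, -0.1574, 0.1179]
tool_rot: [1.611, 2.097, 0.726]
ft_force: [-2.2, 0.1, -0.3]
grip_width: 0.0693
gripper_force: 0.8
```

```bash
python3 st.py;python3 - <<'E'
from h import *
a=robot.capture('scene')
cv2.imwrite('pics/c6.png',cv2.resize(a[150:265,230:307],(400,600))[:,:,::-1])
E
```

```text
9.0333 [ 0.729 -0.152 -0.113  2.356 -0.892  0.679  1.517] [ 0.4843 -0.1574  0.1179] tilt 38.12 y-side -0.03 F [-2.2  0.1 -0.3] 0.0693
rest xyz 124.1 0.3 117.9
in bottle frame (n,h) want -34,142: 10.4 132.6
```

View pics/c6.png

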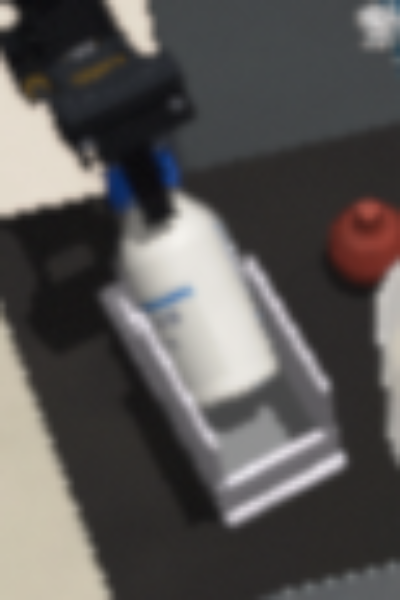

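The cap at (145,185) still rests on the finger and the bottle is nearly down. I'm lowering the last few degrees.

To row units: -10.7 mm / 600 = -0.0178, -2.2 mm / 600 = -0.0037.

Call:
move_arm --plan '[0,-0.0037,0.0015,0,0,0,71,0,-0.0072,0.003,0,0,0,72,0,-0.0108,0.0047,0,0,0,73,0,-0.0143,0.0065,0,0,0,74,0,-0.0178,0.0082,0,0,0,75]'

```text
time_s: 9.5
eef_pos: [0.4791, -0.1587, 0.1074]
tool_rot: [1.611, 2.097, 0.726]
ft_force: [-1.8, -0.2, -0.7]
grip_width: 0.0743
gripper_force: 0.7
```

To row units: -4 mm / 600 = -0.0067, -2.2 mm / 600 = -0.0037.

Call:
move_arm --plan '[0,-0.0037,0.002,0,0,0,76,0,-0.0067,0.0033,0,0,0,76]'

```text
time_s: 9.67
eef_pos: [0.4775, -0.1593, 0.1036]
tool_rot: [1.611, 2.096, 0.726]
ft_force: [-0.3, -0.3, -0.0]
grip_width: 0.0756
gripper_force: 0.0
```

To row units: -3 mm / 600 = -0.005, -1.5 mm / 600 = -0.0025.

Call:
move_arm --plan '[0,-0.0025,0.0008,0,0,0,76,0,-0.005,0.0017,0,0,0,76]'

```text
time_s: 9.83
eef_pos: [0.476, -0.1597, 0.1013]
tool_rot: [1.611, 2.096, 0.726]
ft_force: [0.5, -0.2, -0.0]
grip_width: 0.0755
gripper_force: 0.0
```

```bash
python3 st.py
```

```text
9.8333 [ 0.731 -0.134 -0.098  2.382 -0.933  0.66   1.586] [ 0.476  -0.1597  0.1013] tilt 38.16 y-side -0.02 F [ 0.5 -0.2 -0. ] 0.0755
rest xyz 132.6 0.4 101.3
in bottle frame (n,h) want -34,142: 27.3 124.8
```

Call:
move_arm --plan '[0,0,0,0,0,0,80,0,0,0,0,0,0,84,0,0,0,0,0,0,87,0,0,0,0,0,0,87]'

```text
time_s: 10.17
eef_pos: [0.4759, -0.1597, 0.1013]
tool_rot: [1.611, 2.097, 0.726]
ft_force: [0.3, 0.6, -0.3]
grip_width: 0.0853
gripper_force: 0.0
```

```bash
python3 st.py;python3 - <<'E'
from ik import *
s=robot.get_state();q=np.array(s["joint_positions"]);P0=np.array(s["eef_pos"]);c=fk(q,A)[0]-P0
for phi,l,up in((38,20,0),(38,40,0),(38,60,0),(38,80,0),(30,60,60),(20,60,120)):
    zt=Rt(phi)[:,2];P=P0-Rt(38)[:,2]*l/1e3+Z*up/1e3
    f=lambda q:np.r_[(fk(q,A)[0]-c-P),.3*(fk(q,A)[1].apply([0,0,1])-zt)]
    r=least_squares(f,np.clip(q[:6],lo+1e-3,hi-1e-3),bounds=(lo,hi));print(phi,l,up,(np.sqrt(2*r.cost)*1e3).round(2),r.x.round(2))
E
```

```text
10.1667 [ 0.731 -0.134 -0.098  2.382 -0.932  0.661  1.585] [ 0.4759 -0.1597  0.1013] tilt 38.14 y-side -0.02 F [ 0.3  0.6 -0.3] 0.0853
rest xyz 132.7 0.4 101.3
in bottle frame (n,h) want -34,142: 27.5 124.9
38 20 0 0.0 [ 0.73 -0.18 -0.06  2.38 -0.88  0.71]
38 40 0 0.0 [ 0.72 -0.22 -0.03  2.38 -0.83  0.75]
38 60 0 0.0 [ 0.73 -0.26 -0.01  2.37 -0.8   0.8 ]
38 80 0 0.37 [ 0.77 -0.3  -0.01  2.36 -0.77  0.86]
30 60 60 0.0 [ 0.62 -0.3  -0.01  2.2  -0.5   0.95]
20 60 120 0.0 [ 0.52 -0.26 -0.02  2.   -0.27  1.16]
```

To row units: -55 mm / 600 = -0.0917, -43 mm / 600 = -0.0717.

Call:
move_arm --plan '[0,0,-0.0133,0,0,0,87,0,0,-0.03,0,0,0,87,0,0,-0.05,0,0,0,87,0,0,-0.0717,0,0,0,87,0,0,-0.0917,0,0,0,87]'

```text
time_s: 10.58
eef_pos: [0.4422, -0.169, 0.1456]
tool_rot: [1.611, 2.096, 0.725]
ft_force: [1.0, -0.6, 0.3]
grip_width: 0.0874
gripper_force: 0.0
```

```bash
python3 st.py
python3 - <<'E'
from h import *
print(delta(W(180,260),20))
a=robot.capture('scene');b=robot.capture('top')
cv2.imwrite('pics/c7.png',np.hstack([cv2.resize(b[190:310,330:410],(400,600)),cv2.resize(a[150:265,230:307],(400,600))])[:,:,::-1])
E
```

```text
10.5833 [ 0.788 -0.261 -0.066  2.376 -0.824  0.803  1.506] [ 0.4422 -0.169   0.1456] tilt 38.14 y-side 0.03 F [ 1.  -0.6  0.3] 0.0874
rest xyz 167.7 0.6 145.6
in bottle frame (n,h) want -34,142: 27.6 181.4
[  0.6  61.  -97.6  18.1   0.   -0.1]
```

View pics/c7.png

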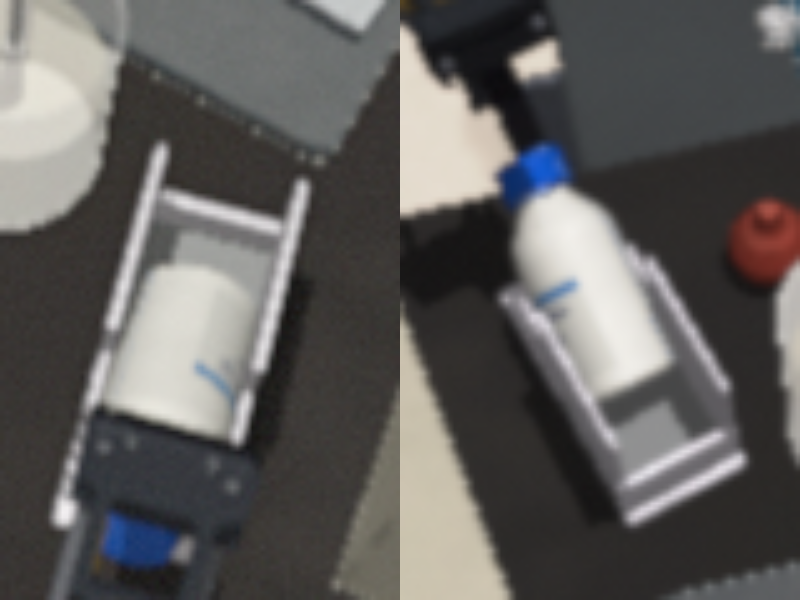

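The bottle lies centred between the cheeks along the rails, its cap up the slope at (535,178) in the scene half, with the fingers clear. I'm withdrawing upward.

To row units: -98 mm / 600 = -0.1633, -80 mm / 600 = -0.1333, 18 degrees / 90 = 0.2.

Call:
move_arm --plan '[0,0.02,-0.0333,0,0,0,87,0,0.04,-0.0667,0,0,0,87,0,0.06,-0.1,0.0667,0,0,87,0,0.08,-0.1333,0.1333,0,0,87,0,0.1017,-0.1633,0.2,0,0,87]'

```text
time_s: 11.1
eef_pos: [0.4285, -0.1747, 0.2592]
tool_rot: [1.779, 2.295, 0.401]
ft_force: [0.8, 1.1, -0.5]
grip_width: 0.087
gripper_force: 0.0
```

Call:
move_arm --plan '[0,0,0,0,0,0,87,0,0,0,0,0,0,87,0,0,0,0,0,0,87]'

```text
time_s: 11.35
eef_pos: [0.4306, -0.1716, 0.2585]
tool_rot: [1.767, 2.301, 0.41]
ft_force: [-0.1, -0.2, -0.9]
grip_width: 0.0873
gripper_force: 0.0
```

```bash
python3 st.py
python3 - <<'E'
from h import *
a=robot.capture('scene');b=robot.capture('top')
cv2.imwrite('pics/c8.png',np.hstack([cv2.resize(b[130:310,240:420],(400,400)),cv2.resize(a[150:265,230:345],(400,400))])[:,:,::-1])
E
```

```text
11.35 [ 0.797 -0.291 -0.228  2.038 -0.352  1.167  0.935] [ 0.4306 -0.1716  0.2585] tilt 20.1 y-side -0.09 F [-0.1 -0.2 -0.9] 0.0873
rest xyz 179.5 0.1 258.5
in bottle frame (n,h) want -34,142: 54.7 274.0
```

View pics/c8.png

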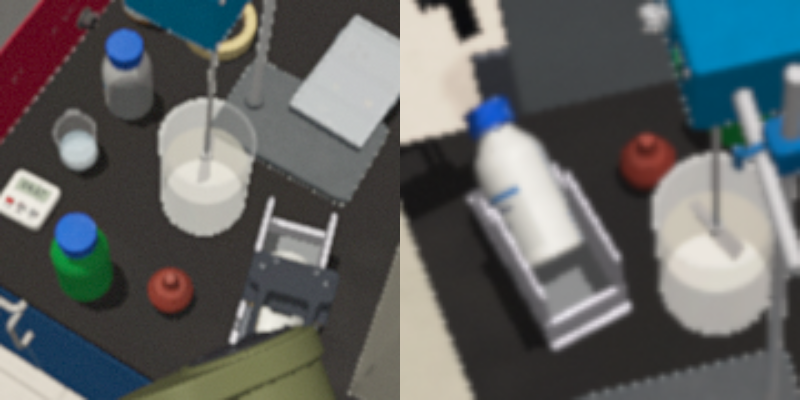

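The bottle lies on the rails with its cap up the slope at (492,118) in the scene half. The bystanders are undisturbed and the robot is clear, so I'm handing in.

```bash
python3 -c "
from workcell import robot
print(robot.finish_job())"
```

```text
the job is handed in; nothing more can be done
None
```

The tall bottle now lies on its side along the two rails with its cap up the slope; the fingers held it all the way down, nothing else was disturbed, and the job was handed in with the arm clear at about 11.5 s.

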